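Take a hanging spares pack off its peg and file it in the bin

ROBOT

A 6-joint arm with a two-finger parallel gripper is mounted at the origin on a cart in front of the work surface, level with it; the furniture and walls round the work are solid. World frame = base frame: x ahead of the robot, y to its left, z up, the work surface at z = 0. Lengths are in m, angles in rad, forces in N, time in s.
With the tool pointing down it reaches from about 0.35 to 0.85 m from the base axis. Payload 8.1 kg.
Tool frame: the origin (TCP) lies at the very end of the fingers, on their centre line; the grasp point (between the pads) lies 19 mm behind it; z points along the fingers, y is the line along which they close (so a half turn about z gives the same grasp; the last joint's range is limited). The gripper opens to 93 mm and grips with 3 to 60 N. Pads are 15 mm wide; open, the fingers measure 128 mm over their backs; the gripper's body (75 mm by 188 mm) begins 65 mm behind the grasp point.
Start: joints at [-1.307, 0.13, 1.488, -0, 1.523, -0.085], TCP at [0.205, -0.564, 0.179] pointing down, gripper open.
Joint ranges: [-2.96, 2.96], [-0.89, 2.26], [0.02, 2.5], [-1.34, 4.48], [0, 2.73], [-2.66, 2.66]. Speed limits (rad/s): [2.39, 2.39, 2.79, 3.14, 3.14, 3.14].

INTERFACE

Orientations are given as a rotation vector (axis times angle).
In Python, from plant import monitor, eyes, ticket gives the robot as it stands.
- The arm moves only by the tool arm_command, never from a script. Its argument "deltas" is a list that holds one entry, the list of rows, each a list of 6 numbers: the shift along the world's x, y, z in cm, then the turn, a rotation vector about the world's x, y, z in degrees. In form: [[[tx, ty, tz, rx, ry, rz], ...]]. A call has 1 to 12 rows; each row shifts and turns the commanded pose from where the row before left it; what a row does not reach is not made up. A row lasts 1/12 s, in which the tool goes at most 41.7 mm and 7.16 degrees, less where a joint would pass 70% of its speed; a pose out of reach is approached as far as the arm can. A call is refused whole if a number of a shift passes 4.17 or a number of a turn 7.16, either way. A call with a gripper value outside its range is refused whole. "gripper" is the opening, from -1 (shut) to 1 (fully open), set as the call begins (left out, the last holds). The fingers move at their own pace and stop on an object; "squeeze" is the grip in N (left out, the last holds). Time passes only in rows, so rows that do not move let the fingers close. It gives the time, the measured TCP pose, the force, the opening and the grip force at its end, in the units of the state.
- monitor.read_state(): the state, without advancing time (a new reading comes with each control period).
- eyes.read_camera(name): name is "scene" or "top" or "wrist"; returns the picture (480x640x3 uint8, blue, green, red); there is no depth.
- eyes.camera_model(name): a dict with "fx", "fy", "cx", "cy" (pixels), "rvec" (rotation vector, rad) and "tvec" (3), from world to camera coordinates, as OpenCV has them. Camera axes: x right, y down, z forward; pixel columns grow to the right and rows downward; lengths in m; the calibration is good to about 2 mm. A picture is of the moment at which its call begins: read the wrist's pose just before it. camera_model takes no time and is no camera call; for the wrist camera it gives the pose at the moment of the call.
- ticket.close_job(): hands the job in; it is judged then, once.
The state is a dict: "t": time; "q": joint angles; "dq": joint speeds; "joint_torque": joint torques, N m; "tool_pos": TCP position; "orientation": TCP orientation; "force": force on the tool from outside, world axes, zero at the start; "wrist_torque": the same for the moment, N m; "opening": finger opening in m; "gripper_force": force on a finger pad.
Only numpy, scipy, OpenCV 4.12 (cv2) and the standard library are available. Lean on these libraries where they do the work, as an engineer would, in place of code of your own. Each camera call takes 0.05 s, during which the arm holds its last target. There are 200 camera calls.

TASK

Take the hanging spares pack off the display peg: slide it along the peg towards the free end and raise its top end as it goes so that the slot rides up over the peg's upturned tip, gently, without straining the springy peg. Then stand the pack upright in the narrow empty bin, all the way down on its floor, set down softly, and let go. Leave the cryo box and the petri dish where they are.

Things in the scene. Friction and masses are not known exactly. Their poses are not given: they have to be found in the camera images.
- pack: Grey upright hanging pack, 84 wide (y) x 105 high (z) mm, 0.5 to 1.1 N, alike front and back. Origin: middle of its underside. Up to z = 66 a blister box 22 thick (x). Above it a 3 mm web (|y| < 16) with a slot, and at each side an ear 9 thick (x), |y| 16 to 42, z 66 to 105, ribbed, to be pinched front to back.
- pack_slot (a point): Centre of the pack's closed slot, 85 mm above its underside (in the thin web), 11.5 mm high, 14 mm wide. The peg passes through it; at the start the slot's upper edge rests on the peg. Axes as the pack's.
- stand: Fixed display stand: grey base 100 x 90 x 12 mm (x -55 to 45), aluminium post 14 mm square (x 0 to 14), 170 high, carrying one steel peg. Origin: on the bench under the middle of the post's front face. Pack and stand must never press on each other with more than 6 N.
- peg_root (a point): Where the peg leaves the post, 160 mm above the bench. The round peg, 5 mm thick, runs level along the stand's -x, then turns up at 42 degrees for 25 mm (18.6 out, 16.7 up). Pegs differ: the bend is 66 to 120 mm from the post, not told. The pack hangs 38 to 46 mm from the post. The peg springs up and down about its root (35 N m/rad: 1 mm per 2.4 to 8 N at the bend), is stiff otherwise.
- bin: Fixed narrow open-topped pale bin, outside 48 (x) x 112 (y) x 55 (z) mm, walls and floor 5 thick, 38 x 102 inside. Origin: middle of its underside. The pack goes in upright, its width along the bin's y, either face forward. It must not press on the bin with more than 40 N.
- cryo_box: Loose closed box, blue and white, 128 x 128 x 52 mm, on the bench in front; a bystander. Origin: middle of its underside.
- petri_low: Loose petri dish with lid, 62 mm across, 15 mm high, on the bench between stand and bin; a bystander. Origin: middle of its underside.

How it is judged:
On the way:
1. the pack is off the peg: at least 150 mm from the stand's post, touching nothing of the stand, its underside at least 40 mm above the bench (horizontal distance between pack and stand above 0.15 m and contact force between pack and stand below 0.05 N and height (world z) of pack above 0.04 m), for 0.1 s.
At the end, for the whole second after the job is handed in: The pack stands in the bin, its underside within 12 mm of the bin's underside in height (so down on the 5 mm floor), its foot inside the walls (within 19 mm across and 20 mm along of the bin's middle), upright to within 0.4 rad (leaning on a wall is fine), at rest and released (z of pack in the frame of bin between 0 and 0.012 m and x of pack in the frame of bin between -0.019 and 0.019 m and y of pack in the frame of bin between -0.02 and 0.02 m and angle between pack's own z axis and vertical below 0.4 rad and linear speed of pack below 0.02 m/s and contact force between pack and the fingers below 0.05 N); the robot touches nothing.
It fails at once if the pack and the stand (peg and post) press on each other with more than 6 N (contact force between pack and stand above 6 N).
It fails at once if the pack presses on the bin with more than 40 N (contact force between pack and bin above 40 N).
It fails at once if the cryo box is moved more than 20 mm (distance of cryo_box from where it was at the start of the episode above 0.02 m).
It fails at once if the petri dish is moved more than 20 mm (distance of petri_low from where it was at the start of the episode above 0.02 m).
It also fails if it takes over 72 s, if anything falls off the work surface, if the arm or the gripper's body presses on something with over 40 N, if the wrist force passes 120 N, or if a joint passes its speed limit or range.

## Working session

There is one attempt and no reset: what is moved stays moved. The work goes in short steps, Python scripts to look and compute and a tool call to move; the robot and the scene stay as the last step left them, time stands still between calls to the robot, and variables do not carry over. Pictures are saved under pics/ and viewed, at most 10 in all, crops included, and the job is handed in when it is done.

Besides the shell and the picture viewer there is one more tool, called after ">>>" in YAML: its name, and indented under it one key for each argument. arm_command: Moves the arm, as the interface text tells. Its arguments: {"type":"object","properties":{"deltas":{"type":"array"},"gripper":{"type":"number"},"squeeze":{"type":"number"}},"required":["deltas"]}

```bash
ls; mkdir -p pics
python3 - <<'E'
from plant import monitor, eyes
import cv2
s=monitor.read_state(); print({k:s[k] for k in('t','tool_pos','orientation','opening','force')})
for n in('scene','top'):
    cv2.imwrite(f'pics/{n}0.png',eyes.read_camera(n)); print(n,eyes.camera_model(n))
E
```

```text
pics
{'t': 0.0, 'tool_pos': array([ 0.20491605, -0.56326097,  0.17791692]), 'orientation': array([-3.09217864e+00, -5.44793076e-01,  2.60490426e-04]), 'opening': 0.09325326317243535, 'force': array([-0.18727817, -0.12173035, -0.95135505])}
scene {'fx': 570.8403664087743, 'fy': 570.8403664087743, 'cx': 316.23087488831044, 'cy': 240.09653528447805, 'rvec': array([ 0.90330534, -2.4350185 ,  1.11990592]), 'tvec': array([0.41228748, 0.32369177, 0.64867853])}
top {'fx': 469.41115095642647, 'fy': 469.41115095642647, 'cx': 325.2025243420418, 'cy': 232.36830728496494, 'rvec': array([ 2.20063736, -2.15534475,  0.11997628]), 'tvec': array([-0.01558903,  0.52306183,  0.9065484 ])}
```

View pics/scene0.png

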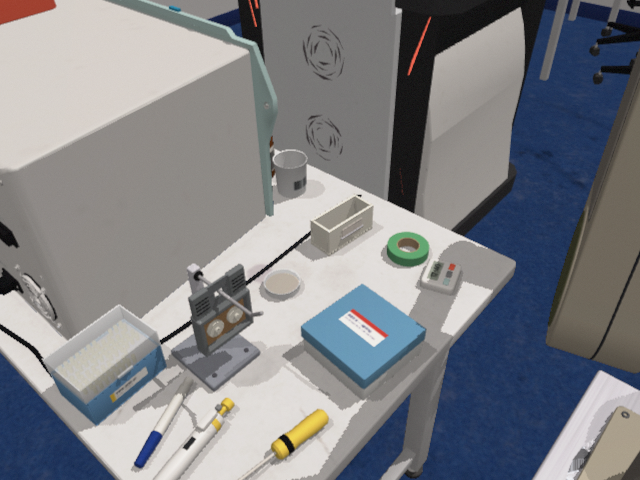

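View pics/top0.png

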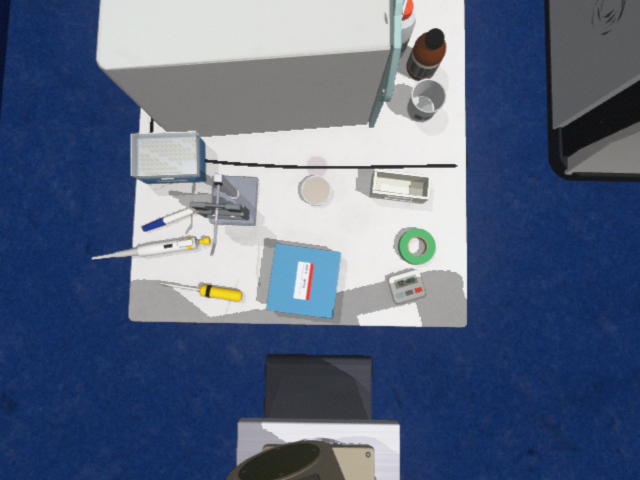

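Both views show the stand with pack (top ≈ (225,200), tip of peg ≈ (212,253)), the dish (315,190), the blue cryo box (303,280) and the empty bin (400,186). I'll enlarge the stand and bin.

```bash
cat > h.py <<'E'
import cv2, numpy as np
from plant import monitor, eyes
def proj(n,P,m=None):
    m=m or eyes.camera_model(n); K=np.array([[m['fx'],0,m['cx']],[0,m['fy'],m['cy']],[0,0,1]])
    return cv2.projectPoints(np.float64(P).reshape(-1,1,3),m['rvec'],m['tvec'],K,None)[0][:,0]
def ray(n,px,m=None):
    m=m or eyes.camera_model(n); R=cv2.Rodrigues(m['rvec'])[0]; c=-R.T@m['tvec']
    d=R.T@np.array([(px[0]-m['cx'])/m['fx'],(px[1]-m['cy'])/m['fy'],1]); return c,d
def at_z(n,px,z,m=None):
    c,d=ray(n,px,m); return c+d*(z-c[2])/d[2]
def crop(f,x,y,w,h,k):
    c=cv2.resize(cv2.imread(f)[y:y+h,x:x+w],None,fx=k,fy=k,interpolation=cv2.INTER_CUBIC)
    for u in range((x//10+1)*10,x+w,10): cv2.putText(c,str(u) if u%20==0 else '|',(int((u-x)*k)-8,9),0,.32,(0,0,255),1)
    for v in range((y//10+1)*10,y+h,10): cv2.putText(c,str(v)+'-',(0,int((v-y)*k)+3),0,.32,(0,0,255),1)
    return c
E
python3 - <<'E'
from h import *
a=crop('pics/scene0.png',160,255,110,140,4); b=crop('pics/top0.png',185,165,85,100,4)
c=crop('pics/top0.png',360,160,80,50,4); 
im=np.zeros((600,800,3),np.uint8); im[:560,:440]=a; im[:400,445:785]=b; im[400:600,445:765]=c
cv2.imwrite('pics/c1.png',im)
E
```

```text
(no output)
```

View pics/c1.png

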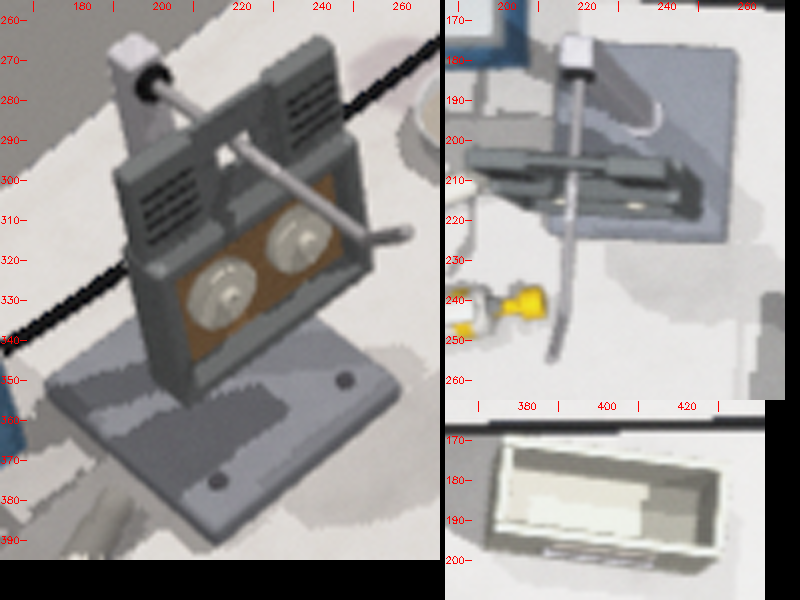

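Crop: scene bend ≈ (251.5,315), tip (261.7,313), root (198,276.5); top bend ≈ (215.5,243), tip (211.7,255), bin rim corners (373.8,170.8), (429.3,177.5), (427.8,200), (372.2,192.5).

```bash
cat > fit.py <<'E'
from h import *
from scipy.optimize import least_squares
def T(p,x,y,a):
    p=np.atleast_2d(np.float64(p)); c,s=np.cos(a),np.sin(a); return np.c_[x+c*p[:,0]-s*p[:,1],y+s*p[:,0]+c*p[:,1],p[:,2]]
S=[(-.055,.045,.012),(-.055,-.045,.012),(.045,-.045,.012)]
# scene/top corners of base, root, bend, tip
obs_s={'c0':(171.2,351.2),'c1':(214,388.7),'c2':(260,351)}
E
python3 - <<'E'
from fit import *
ms,mt=eyes.camera_model('scene'),eyes.camera_model('top')
# identify corners: base with nominal: top pts at z=.012
for n,m,L in (('top',mt,[(257.7,178),(255,225),(210.7,224.5)]),('scene',ms,[(171.2,351.2),(214,388.7),(260,351)])):
    for p in L: print(n,p,at_z(n,p,.012,m).round(4))
for p in [(373.75,170.75),(429.25,177.5),(427.75,200),(372.2,192.5)]: print('bin',at_z('top',p,.055,mt).round(4))
print('post top',at_z('top',(218,177),.17,mt).round(4),'root',at_z('top',(218,184.5),.16,mt).round(4),at_z('scene',(198.2,276.5),.16,ms).round(4))
print('bend',at_z('top',(215.5,243),.16,mt).round(4),at_z('scene',(251.5,315),.16,ms).round(4))
print('tip',at_z('top',(211.7,255),.1767,mt).round(4),at_z('scene',(261.7,313.2),.1767,ms).round(4))
ear=lambda x,y:(185+(x-445)/4,165+y/4)
for p in [(468,150),(468,166),(668,160),(668,178)]: print('ear',at_z('top',ear(*p),.1767,mt).round(4))
es=lambda x,y:(160+x/4,255+y/4)
for p in [(115,172),(178,140),(262,70),(322,36)]: print('ear s',at_z('scene',es(*p),.1767,ms).round(4))
print('petri',at_z('top',(315,190),.015,mt).round(3),'cryo',[at_z('top',p,.052,mt).round(3) for p in[(271,241),(341,248),(333,318),(266,310)]])
E
```

```text
top (257.7, 178) [0.6326 0.1345 0.012 ]
top (255, 225) [0.5364 0.1367 0.012 ]
top (210.7, 224.5) [0.5355 0.2256 0.012 ]
scene (171.2, 351.2) [0.6339 0.2249 0.012 ]
scene (214, 388.7) [0.5361 0.2272 0.012 ]
scene (260, 351) [0.5345 0.14   0.012 ]
bin [ 0.6431 -0.0966  0.055 ]
bin [ 0.6322 -0.2051  0.055 ]
bin [ 0.5878 -0.2021  0.055 ]
bin [ 0.6001 -0.094   0.055 ]
post top [0.5993 0.1801 0.17  ] root [0.5884 0.1817 0.16  ] [0.5891 0.1821 0.16  ]
bend [0.4882 0.1817 0.16  ] [0.4872 0.1839 0.16  ]
tip [0.4671 0.1834 0.1767] [0.4679 0.1838 0.1767]
ear [0.5537 0.222  0.1767]
ear [0.547  0.2217 0.1767]
ear [0.5514 0.1388 0.1767]
ear [0.5438 0.1385 0.1767]
ear s [0.5532 0.2235 0.1767]
ear s [0.549  0.2023 0.1767]
ear s [0.5527 0.1646 0.1767]
ear s [0.5498 0.1413 0.1767]
petri [0.61  0.018 0.015] cryo [array([0.502, 0.099, 0.052]), array([ 0.491, -0.035,  0.052]), array([ 0.358, -0.022,  0.052]), array([0.371, 0.105, 0.052])]
```

>>> arm_command:
  deltas:
    - [[1.7, 3.5, 1.0, 0, 0, 5.5], [1.7, 3.5, 1.0, 0, 0, 5.5], [1.7, 3.5, 1.0, 0, 0, 5.5], [1.7, 3.5, 1.0, 0, 0, 5.5], [1.7, 3.5, 1.0, 0, 0, 5.5], [1.7, 3.5, 1.0, 0, 0, 5.5], [1.7, 3.5, 1.0, 0, 0, 5.5], [1.7, 3.5, 1.0, 0, 0, 5.5], [1.7, 3.5, 1.0, 0, 0, 5.5], [1.7, 3.5, 1.0, 0, 0, 5.5], [1.7, 3.5, 1.0, 0, 0, 5.5], [1.7, 3.5, 1.0, 0, 0, 5.5]]
  gripper: 1

```text
t: 1.1
tool_pos: [0.4093, -0.142, 0.2993]
orientation: [2.293, 2.147, -0.0]
force: [0.2, -0.5, -0.1]
opening: 0.0928
gripper_force: 0.0
```

>>> arm_command:
  deltas:
    - [[1.55, 3.27, 0, 0, 0, 0.3], [1.55, 3.27, 0, 0, 0, 0.3], [1.55, 3.27, 0, 0, 0, 0.3], [1.55, 3.27, 0, 0, 0, 0.3], [1.55, 3.27, 0, 0, 0, 0.3], [1.55, 3.27, 0, 0, 0, 0.3], [1.55, 3.27, 0, 0, 0, 0.3], [1.55, 3.27, 0, 0, 0, 0.3], [1.55, 3.27, 0, 0, 0, 0.3], [0, 0, 0, 0, 0, 0.3], [0, 0, 0, 0, 0, 0], [0, 0, 0, 0, 0, 0]]

```text
t: 2.1
tool_pos: [0.5482, 0.1503, 0.2983]
orientation: [-2.24, -2.202, 0.002]
force: [0.5, 0.4, 0.0]
opening: 0.0932
gripper_force: 0.0
```

Run:
```python
from h import *
m=eyes.camera_model('wrist'); im=eyes.read_camera('wrist'); cv2.imwrite('pics/w1.png',im)
import pickle; pickle.dump(m,open('w1.pkl','wb'))
s=monitor.read_state(); print(s['t'],s['tool_pos'],s['orientation'])
R=cv2.Rodrigues(m['rvec'])[0]; print('cam',-R.T@m['tvec'],'fwd',R[2])
cv2.imwrite('pics/w1c.png',crop('pics/w1.png',0,0,640,480,1.25))
```

```text
2.15 [0.5482783  0.14970705 0.29875242] [-2.24165557e+00 -2.20102305e+00  1.17583649e-03]
cam [0.55061111 0.21938687 0.50430491] fwd [-0.004844   -0.25503154 -0.9669206 ]
```

View pics/w1c.png

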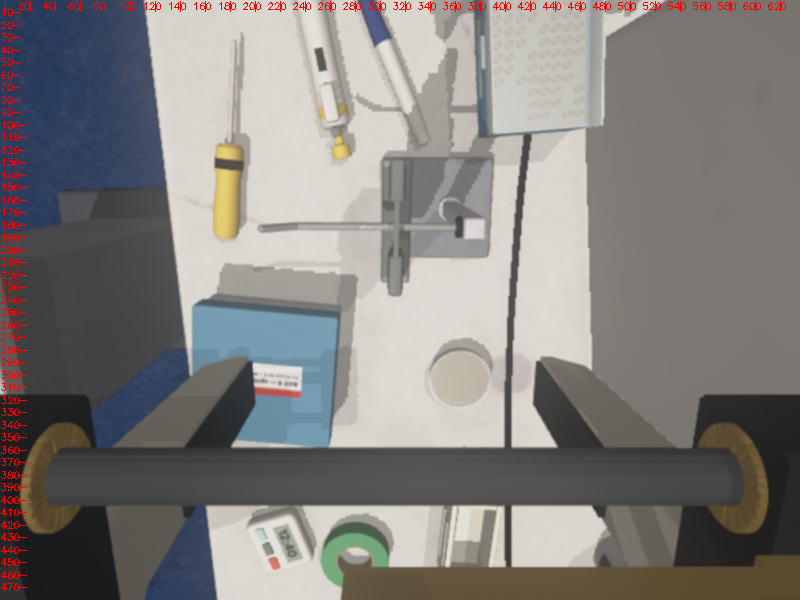

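The wrist view shows the ears at displayed (397,160) and (395,290), the peg from the post (470,228) to bend (296,226) and tip (261,228).

Run:
```python
from h import *; import pickle
m=pickle.load(open('w1.pkl','rb'))
for k,p,z in [('ear-y end L edge',(388,295),.1767),('ear-y end R edge',(402,295),.1767),('ear -y inner',(397,258),.1767),('ear+y end L',(390,158),.1767),('ear+y end R',(405,158),.1767),('bend',(296,226),.16),('tip',(261,228.5),.1767),('root',(456,227),.16),('post L',(464,229),.17),('post R',(484,229),.17)]:
    print(k,at_z('wrist',np.array(p)/1.25,z,m).round(4))
```

```text
ear-y end L edge [0.5455 0.1395 0.1767]
ear-y end R edge [0.5543 0.1393 0.1767]
ear -y inner [0.5515 0.1629 0.1767]
ear+y end L [0.5483 0.2224 0.1767]
ear+y end R [0.5571 0.2223 0.1767]
bend [0.4874 0.1817 0.16  ]
tip [0.4691 0.1824 0.1767]
root [0.5895 0.1794 0.16  ]
post L [0.5934 0.1792 0.17  ]
post R [0.6058 0.179  0.17  ]
```

>>> arm_command:
  deltas:
    - [[0.2, 0.2, 0, 0, 0, 0], [0, 0, -1, 0, 0, 0], [0, 0, -2, 0, 0, 0], [0, 0, -2, 0, 0, 0], [0, 0, -2, 0, 0, 0], [0, 0, -2, 0, 0, 0], [0, 0, -2, 0, 0, 0], [0, 0, -2, 0, 0, 0], [0, 0, -1.5, 0, 0, 0], [0, 0, -1, 0, 0, 0], [0, 0, 0, 0, 0, 0], [0, 0, 0, 0, 0, 0]]
  gripper: 0

```text
t: 3.15
tool_pos: [0.5502, 0.152, 0.1437]
orientation: [-2.242, -2.201, 0.001]
force: [0.4, 0.3, -0.1]
opening: 0.0467
gripper_force: 0.0
```

>>> arm_command:
  deltas:
    - [[0, 0, 0, 0, 0, 0], [0, 0, 0, 0, 0, 0], [0, 0, 0, 0, 0, 0], [0, 0, 0, 0, 0, 0], [0, 0, 0, 0, 0, 0], [0, 0, 0, 0, 0, 0], [0, 0, 0, 0, 0, 0], [0, 0, 0, 0, 0, 0]]
  gripper: -1
  squeeze: 5

```text
t: 3.82
tool_pos: [0.5506, 0.1524, 0.1439]
orientation: [-2.241, -2.202, 0.0]
force: [-0.0, -0.2, 0.3]
opening: 0.0014
gripper_force: 0.0
```

>>> arm_command:
  deltas:
    - [[0, 0, 0, 0, 0, 0], [0, 0, 0, 0, 0, 0], [0, 0, 0, 0, 0, 0], [0, 0, 0, 0, 0, 0]]
  squeeze: 25

```text
t: 4.15
tool_pos: [0.5506, 0.1524, 0.1439]
orientation: [-2.241, -2.202, 0.0]
force: [0.8, -0.2, 0.8]
opening: 0.0002
gripper_force: 0.0
```

Run:
```python
from h import *
s=monitor.read_state(); print(s['t'],s['tool_pos'],s['force'],s['wrist_torque'],s['opening'],s['gripper_force'])
im=eyes.read_camera('scene'); cv2.imwrite('pics/s2.png',im); cv2.imwrite('pics/t2.png',eyes.read_camera('top'))
m=eyes.camera_model('wrist');cv2.imwrite('pics/w2.png',eyes.read_camera('wrist'))
a=crop('pics/s2.png',160,240,130,150,4); b=crop('pics/w2.png',120,100,260,180,1)
o=np.zeros((600,800,3),np.uint8); o[:,:520]=a; o[:180,530:790]=b; o[190:490,530:800]=crop('pics/t2.png',185,165,90,100,3)
cv2.imwrite('pics/c2.png',o)
```

```text
4.15 [0.55056122 0.15244246 0.14390782] [ 0.84693922 -0.23567497  0.8460751 ] [-0.00545259 -0.05566473  0.05802243] 0.00023995240647249714 0.0
```

View pics/c2.png

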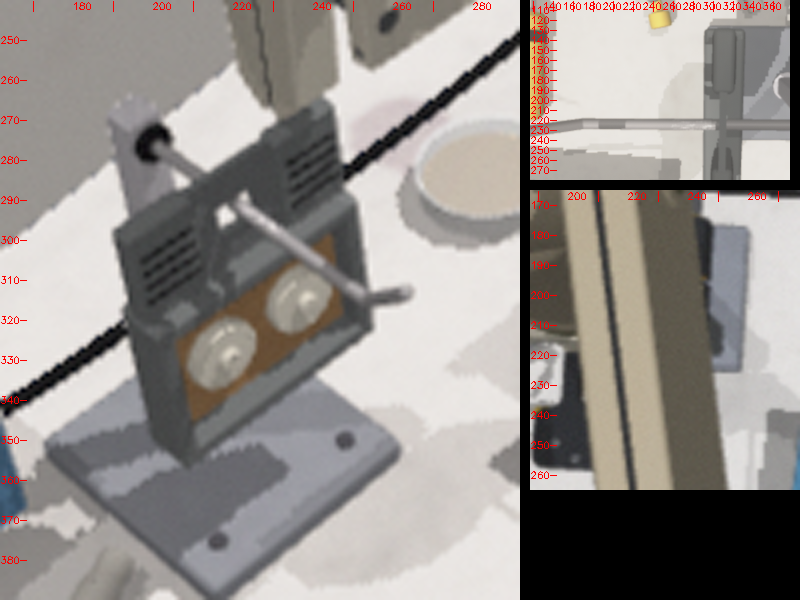

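Run:
```python
from h import *
s=monitor.read_state(); p=s['tool_pos']; 
for n in('scene','wrist','top'): print(n,proj(n,[p,p+[0,0,.019],p+[0,0,.065],p+[0,0,.1]]).round(1).tolist(), proj(n,[[.5505,.152,.1767],[.5505,.181,.1767],[.5505,.21,.1767]]).round(1).tolist())
cv2.imwrite('pics/s2f.png',np.hstack([crop('pics/w2.png',240,140,160,240,2.5),crop('pics/s2.png',150,150,200,300,2)]))
```

```text
scene [[236.5, 286.5], [234.9, 276.0], [230.8, 249.3], [227.5, 227.3]] [[234.0, 268.1], [216.8, 280.2], [198.9, 292.9]]
wrist [[312.7, 272.3], [312.5, 285.4], [311.9, 330.0], [311.2, 386.2]] [[312.3, 297.5], [311.0, 231.9], [309.6, 160.8]]
top [[236.0, 208.2], [234.0, 206.5], [228.9, 202.2], [224.5, 198.5]] [[232.8, 205.3], [215.3, 205.0], [197.9, 204.6]]
```

View pics/s2f.png

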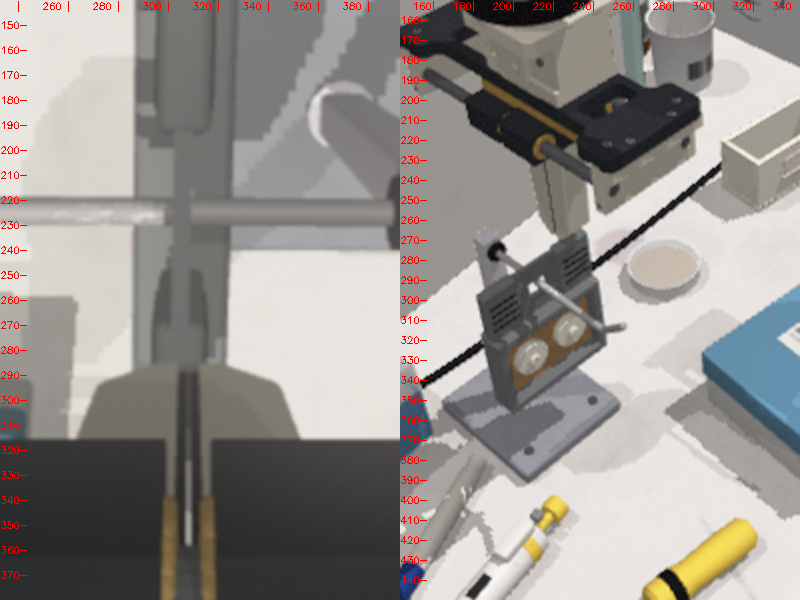

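Run:
```python
from h import *; import pickle
m=pickle.load(open('w1.pkl','rb')); R=cv2.Rodrigues(m['rvec'])[0]
p=np.array([.54828,.1497,.29875]); print(m['fx'],'TCP cam',R@p+m['tvec'])
# tip inner-corner pixels (open 93mm)
d=m['fx']*.0932/((535-254)/1.25); print('depth of tip corner',d)
for q in [(254,360),(535,360)]:
    c,r=ray('wrist',np.array(q)/1.25,m); n=R[2]@r; w=c+r*d/n; print(w, w-p)
```

```text
429.6102860600302 TCP cam [-0.00104675  0.01497718  0.21653892]
depth of tip corner 0.17811244955869582
[0.50314427 0.15706306 0.33677514] [-0.04513573  0.00736306  0.03802514]
[0.59633165 0.15553038 0.33671255] [0.04805165 0.00583038 0.03796255]
```

Run:
```python
from h import *
p=np.array([.5506,.1524,.1439])
for h in(.065,.084,.103,.122): print(h,[proj('scene',[p+[dx,dy,h]]).round(0)[0].tolist() for dx in(-.094,.094) for dy in(-.0375,.0375)])
```

```text
0.065 [[307.0, 267.0], [263.0, 302.0], [205.0, 206.0], [160.0, 233.0]]
0.084 [[307.0, 255.0], [261.0, 290.0], [203.0, 195.0], [157.0, 222.0]]
0.103 [[306.0, 242.0], [260.0, 277.0], [201.0, 183.0], [154.0, 210.0]]
0.122 [[306.0, 230.0], [258.0, 264.0], [198.0, 171.0], [151.0, 197.0]]
```

Measured: the real finger ends are 38 mm short of the reported TCP, seen in the wrist view and, in the scene view, both the fingertips and the gripper body. The fingers closed just above the ear, so I'll reopen them and go 38 mm deeper.

>>> arm_command:
  deltas:
    - [[0, 0, 0, 0, 0, 0], [0, 0, 0, 0, 0, 0], [0, 0, 0, 0, 0, 0], [0, 0, 0, 0, 0, 0], [0, 0, 0, 0, 0, 0], [0, 0, 0, 0, 0, 0]]
  gripper: 0
  squeeze: 5

```text
t: 4.8
tool_pos: [0.5506, 0.1525, 0.1439]
orientation: [-2.241, -2.202, -0.0]
force: [-0.2, -0.8, -0.0]
opening: 0.0362
gripper_force: 0.0
```

>>> arm_command:
  deltas:
    - [[0, 0, -0.6, 0, 0, 0], [0, 0, -0.6, 0, 0, 0], [0, 0, -0.6, 0, 0, 0], [0, 0, -0.6, 0, 0, 0], [0, 0, -0.6, 0, 0, 0], [0, 0, -0.6, 0, 0, 0], [0, 0, 0, 0, 0, 0], [0, 0, 0, 0, 0, 0]]

```text
t: 5.47
tool_pos: [0.5501, 0.1524, 0.1072]
orientation: [-2.241, -2.201, 0.002]
force: [-1.0, 0.0, -0.6]
opening: 0.0462
gripper_force: 0.0
```

>>> arm_command:
  deltas:
    - [[0, 0, 0, 0, 0, 0], [0, 0, 0, 0, 0, 0], [0, 0, 0, 0, 0, 0], [0, 0, 0, 0, 0, 0], [0, 0, 0, 0, 0, 0], [0, 0, 0, 0, 0, 0], [0, 0, 0, 0, 0, 0], [0, 0, 0, 0, 0, 0]]
  gripper: -1

```text
t: 6.13
tool_pos: [0.5507, 0.1525, 0.108]
orientation: [2.241, 2.202, 0.0]
force: [0.6, -0.1, 0.6]
opening: 0.0092
gripper_force: 5.0
```

>>> arm_command:
  deltas:
    - [[0, 0, 0, 0, 0, 0], [0, 0, 0, 0, 0, 0], [0, 0, 0, 0, 0, 0], [0, 0, 0.1, 0, 0, 0], [0, 0, 0.1, 0, 0, 0], [0, 0, 0.1, 0, 0, 0], [0, 0, 0, 0, 0, 0], [0, 0, 0, 0, 0, 0]]
  squeeze: 25

```text
t: 6.8
tool_pos: [0.5506, 0.1524, 0.111]
orientation: [2.241, 2.202, 0.0]
force: [-0.2, 0.6, -0.6]
opening: 0.0092
gripper_force: 25.0
```

Run:
```python
from h import *
import pickle
print(monitor.read_state())
m=eyes.camera_model('wrist');cv2.imwrite('pics/w3.png',eyes.read_camera('wrist')); pickle.dump(m,open('w3.pkl','wb'))
cv2.imwrite('pics/s3.png',eyes.read_camera('scene'))
o=np.zeros((560,800,3),np.uint8); o[:480,:440]=crop('pics/s3.png',165,250,110,120,4); o[:450,450:]=crop('pics/w3.png',200,140,140,180,2.5)
cv2.imwrite('pics/c3.png',o)
```

```text
{'t': 6.8, 'q': array([1.80358130e-01, 9.46614571e-02, 1.65183262e+00, 1.56257688e-07,
       1.39497420e+00, 1.98066156e-01]), 'dq': array([ 8.29371528e-05,  1.02981243e-03,  3.71604877e-03, -1.09087362e-03,
       -2.86955069e-03, -8.35633014e-04]), 'joint_torque': array([ 1.83170428e-03, -5.32754195e+01, -4.83245873e+01,  1.01891903e-01,
        9.54331190e-03, -7.09533356e-05]), 'tool_pos': array([0.55063752, 0.15244724, 0.11100721]), 'orientation': array([2.24097312e+00, 2.20163710e+00, 1.61786233e-04]), 'force': array([-0.244369  ,  0.62748219, -0.56701051]), 'wrist_torque': array([-0.04759083, -0.08979908, -0.0081041 ]), 'gripper_force': 24.999074041843414, 'opening': 0.009152007654298319}
```

View pics/c3.png

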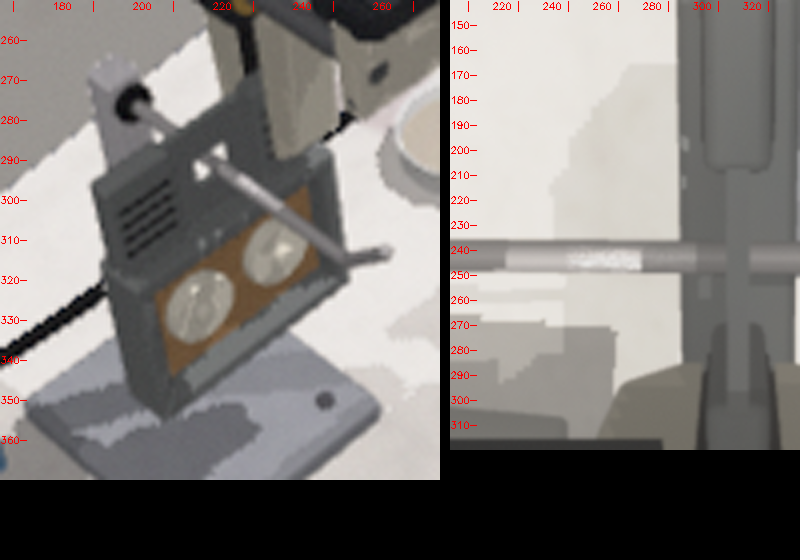

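The ear is pinched (9.2 mm) and the peg sits mid-slot. Now slide along the peg while tilting about the slot centre.

>>> arm_command:
  deltas:
    - [[-0.68, 0.01, 0.003, 0, 2.1, 0], [-0.68, 0.01, 0.01, 0, 2.1, 0], [-0.68, 0.01, 0.016, 0, 2.1, 0], [-0.68, 0.01, 0.023, 0, 2.1, 0], [-0.68, 0.01, 0.029, 0, 2.1, 0], [0, 0, 0, 0, 0, 0], [0, 0, 0, 0, 0, 0]]

```text
t: 7.48
tool_pos: [0.5169, 0.1529, 0.1113]
orientation: [-2.145, -2.107, 0.197]
force: [-0.4, 0.2, -1.3]
opening: 0.0089
gripper_force: 25.0
```

>>> arm_command:
  deltas:
    - [[-0.67, 0.01, 0.036, 0, 2.1, 0], [-0.67, 0.01, 0.042, 0, 2.1, 0], [-0.67, 0.01, 0.049, 0, 2.1, 0], [-0.67, 0.01, 0.055, 0, 2.1, 0], [-0.67, 0.01, 0.061, 0, 2.1, 0], [0, 0, 0, 0, 0, 0], [0, 0, 0, 0, 0, 0], [0, 0, 0, 0, 0, 0]]

```text
t: 8.15
tool_pos: [0.4835, 0.1535, 0.1142]
orientation: [-2.042, -2.006, 0.376]
force: [-0.1, 1.0, -1.0]
opening: 0.009
gripper_force: 25.0
```

Run:
```python
from h import *
import pickle
s=monitor.read_state();print(s['t'],s['tool_pos'],s['force'],s['wrist_torque'],s['opening'])
m=eyes.camera_model('wrist');cv2.imwrite('pics/w4.png',eyes.read_camera('wrist')); pickle.dump(m,open('w4.pkl','wb'))
cv2.imwrite('pics/s4.png',eyes.read_camera('scene'))
o=np.zeros((560,800,3),np.uint8); o[:480,:440]=crop('pics/s4.png',180,250,110,120,4); o[:450,450:]=crop('pics/w4.png',200,140,140,180,2.5)
cv2.imwrite('pics/c4.png',o)
R=cv2.Rodrigues(s['orientation'])[0]
print('tcp z',R[:,2], 'slot pt', s['tool_pos']+R@np.array([0.0286*0,0,-.049])+[0,.0286,0])
```

```text
8.15 [0.48350222 0.15346999 0.11419231] [-0.13577086  0.99052001 -0.99992582] [-0.07112565 -0.32057664  0.00138959] 0.008972861472582496
tcp z [-3.56482539e-01 -2.28016639e-05 -9.34301985e-01] slot pt [0.50096986 0.1820711  0.1599731 ]
```

View pics/c4.png

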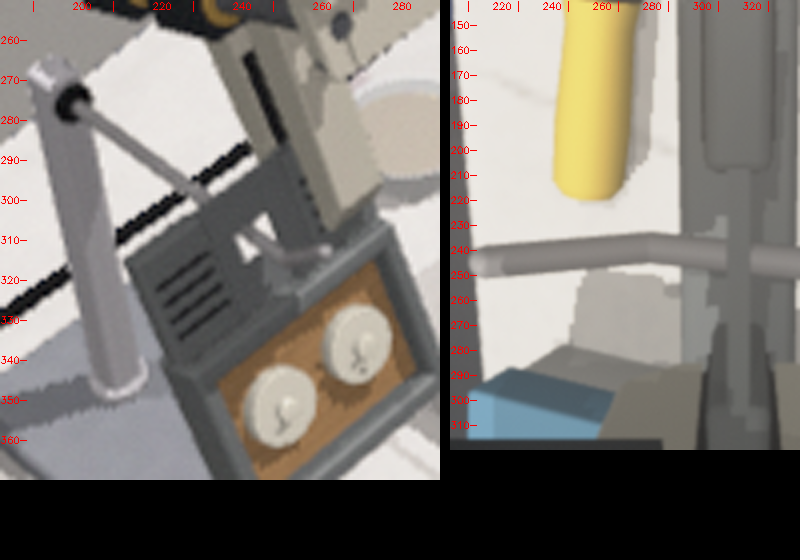

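Run:
```python
from h import *; import pickle
m=pickle.load(open('w4.pkl','rb')); ms=eyes.camera_model('scene')
def aty(n,p,y,m): c,d=ray(n,p,m); return c+d*(y-c[1])/d[1]
print('bend z.16',at_z('wrist',(280,236),.16,m),'tip',at_z('wrist',(208,243),.1767,m))
for k,q in(('bend',(285,258)),('tip',(330,250))): print(k,aty('scene',(180+q[0]/4,250+q[1]/4),.183,ms))
g=cv2.imread('pics/w4.png'); print(g[236:250:2,196:216:2].mean(2).round().astype(int))
```

```text
bend z.16 [0.48797577 0.18324452 0.16      ] tip [0.46643213 0.18296071 0.1767    ]
bend [0.48872218 0.183      0.15900337]
tip [0.46723345 0.183      0.17767546]
[[ 97  96  98  99  98  99 143 226 230 229]
 [ 96  96  98  97  98  99 132 206 196 155]
 [ 95  97  97  97  97  98 114 140 130 122]
 [ 95  96  96  97  98 100 139 157 152 140]
 [ 95  95  95  96  97 102 161 175 172 160]
 [ 94  95  95  96  97 100 161 182 183 164]
 [ 94  94  95  95  96  97 133 177 179 161]]
```

>>> arm_command:
  deltas:
    - [[-0.5, 0.01, 0, 0, 0, 0], [-0.5, 0.01, 0, 0, 0, 0], [-0.4, 0.01, 0.13, 0, 0, 0], [-0.37, 0.01, 0.334, 0, 0, 0], [-0.37, 0.01, 0.334, 0, 0, 0], [0, 0, 0, 0, 0, 0], [0, 0, 0, 0, 0, 0]]

```text
t: 8.83
tool_pos: [0.4619, 0.154, 0.1227]
orientation: [-2.041, -2.005, 0.377]
force: [-0.4, -0.5, -0.0]
opening: 0.0084
gripper_force: 25.0
```

>>> arm_command:
  deltas:
    - [[-0.37, 0.01, 0.334, 0, 0, 0], [-0.37, 0.01, 0.334, 0, 0, 0], [-0.37, 0.01, 0.334, 0, 0, 0], [-0.37, 0.01, 0.334, 0, 0, 0], [-0.37, 0.01, 0.334, 0, 0, 0], [-0.37, 0, 0.334, 0, 0, 0], [-0.37, 0, 0.334, 0, 0, 0], [-0.37, 0, 0.334, 0, 0, 0], [0, 0, 0, 0, 0, 0], [0, 0, 0, 0, 0, 0]]

```text
t: 9.67
tool_pos: [0.4322, 0.1545, 0.1492]
orientation: [-2.041, -2.005, 0.377]
force: [0.8, 1.2, -1.1]
opening: 0.009
gripper_force: 25.0
```

Run:
```python
from h import *
s=monitor.read_state();print(s['t'],s['tool_pos'],s['force'],s['opening'])
cv2.imwrite('pics/s5.png',eyes.read_camera('scene'))
cv2.imwrite('pics/c5.png',crop('pics/s5.png',170,230,160,140,4))
```

```text
9.6667 [0.43215729 0.15446588 0.14917883] [ 0.7629463   1.19022236 -1.13566692] 0.009013271575301598
```

View pics/c5.png

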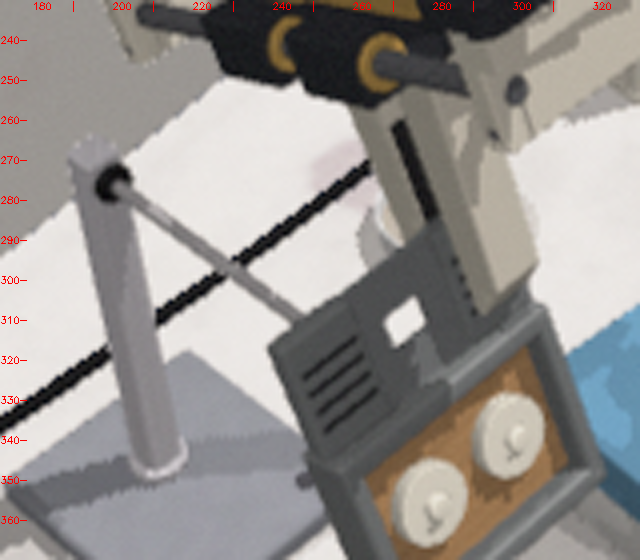

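The pack is off the peg (its slot is empty). Now retreat, set it upright and travel to the bin.

>>> arm_command:
  deltas:
    - [[-1, 0, 0.7, 0, 0, 0], [-1, 0, 0.7, 0, 0, 0], [-1, 0, 0.7, 0, 0, 0], [-1, 0, 0.7, 0, 0, 0], [0, 0, 0.8, 0, -5.25, 0], [0, 0, 0.8, 0, -5.25, 0], [0, 0, 0.8, 0, -5.25, 0], [0, -1, 0, 0, -5.25, 0], [0, -2, 0, 0, 0, 0], [0, -2.5, 0, 0, 0, 0], [0, -2.5, 0, 0, 0, 0], [0, -2.5, 0, 0, 0, 0]]

```text
t: 10.72
tool_pos: [0.3918, 0.0486, 0.201]
orientation: [2.24, 2.202, 0.001]
force: [-0.1, -0.2, -0.7]
opening: 0.0089
gripper_force: 25.0
```

>>> arm_command:
  deltas:
    - [[0.5, -2.5, 0, 0, 0, -0.4], [1, -2.5, 0, 0, 0, -0.4], [1.5, -2.5, 0, 0, 0, -0.5], [1.5, -2.5, 0, 0, 0, -0.5], [2, -2.5, 0, 0, 0, -0.5], [2, -2.5, 0, 0, 0, -0.5], [2, -2, 0, 0, 0, -0.5], [2, -2, 0, 0, 0, -0.5], [2, -1.5, 0, 0, 0, -0.5], [1.5, -1.2, 0, 0, 0, -0.4], [1.2, -0.6, 0, 0, 0, -0.4], [0.6, -0.3, 0, 0, 0, 0]]

```text
t: 11.72
tool_pos: [0.5708, -0.1776, 0.1999]
orientation: [-2.337, -2.098, 0.001]
force: [0.2, -0.5, -0.2]
opening: 0.0089
gripper_force: 25.0
```

Run:
```python
from h import *; import pickle
s=monitor.read_state();print(s['t'],s['tool_pos'],s['orientation'],s['force'],s['wrist_torque'],s['opening'])
m=eyes.camera_model('wrist');cv2.imwrite('pics/w6.png',eyes.read_camera('wrist')); pickle.dump(m,open('w6.pkl','wb'))
cv2.imwrite('pics/s6.png',eyes.read_camera('scene'))
o=np.zeros((600,800,3),np.uint8)
o[:360,:480]=crop('pics/w6.png',0,0,640,480,.75); o[:600,482:]=crop('pics/s6.png',220,50,159,300,2)[:600,:318]
cv2.imwrite('pics/c6.png',o)
print('door',at_z('scene',(268,215),0),at_z('top',(372,126),0))
```

```text
11.7167 [ 0.57083075 -0.17759716  0.19990152] [-2.33741871e+00 -2.09753033e+00  8.14770121e-04] [ 0.22761448 -0.54184082 -0.21196256] [-0.02460815 -0.05154956  0.00951899] 0.008888117528694598
door [ 0.76755148 -0.10916613  0.        ] [ 0.75099155 -0.09826374  0.        ]
```

View pics/c6.png

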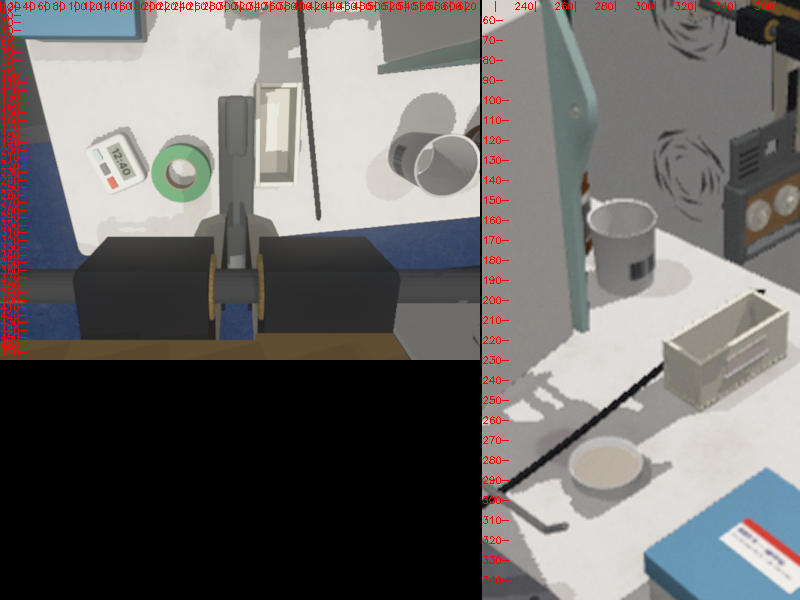

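View: the pack hangs upright at (235,170), left of the bin whose rim runs displayed (258,84)–(301,82)–(297,187)–(254,185).

Run:
```python
from h import *; import pickle
m=pickle.load(open('w6.pkl','rb')); g=cv2.imread('pics/w6.png')
P=[at_z('wrist',np.array(p)/.75,.055,m) for p in [(258,84),(301,82),(297,187),(254,185)]]
for p in P: print(p.round(4))
print('c',np.mean(P,0), 'yaw',np.arctan2(*(P[0]+P[1]-P[2]-P[3])[:2])*-1)
# pack ear tops: predicted z
zt=.2-.036+.105
for n,p in (('+y end L',(220,97)),('+y end R',(252,97)),):
    print(n,at_z('wrist',np.array(p)/.75,zt,m).round(4))
# row profiles of bin edges from gray at two rows, top cam check
G=cv2.cvtColor(g,cv2.COLOR_BGR2GRAY)
for r in (150,190,230): print(r,G[r,320:420:2].tolist())
```

```text
[ 0.6035 -0.0972  0.055 ]
[ 0.6481 -0.1     0.055 ]
[ 0.6373 -0.2128  0.055 ]
[ 0.5892 -0.2053  0.055 ]
c [ 0.61950877 -0.15381917  0.055     ] yaw -0.11342818905703946
+y end L [ 0.5729 -0.1079  0.269 ]
+y end R [ 0.5859 -0.1093  0.269 ]
150 [115, 115, 111, 105, 96, 102, 114, 114, 110, 104, 124, 174, 181, 173, 179, 181, 181, 181, 217, 232, 232, 232, 232, 232, 232, 232, 221, 219, 219, 219, 219, 219, 214, 144, 137, 137, 137, 151, 229, 232, 211, 201, 220, 218, 140, 81, 82, 81, 182, 222]
190 [108, 108, 104, 100, 88, 101, 112, 111, 105, 105, 172, 230, 232, 202, 177, 178, 178, 193, 231, 232, 232, 232, 232, 232, 231, 220, 219, 218, 219, 218, 219, 218, 170, 137, 137, 137, 144, 223, 232, 222, 162, 200, 219, 219, 219, 215, 95, 82, 82, 100]
230 [107, 108, 108, 108, 108, 108, 108, 108, 101, 103, 167, 230, 229, 182, 145, 145, 145, 145, 145, 145, 145, 143, 143, 141, 137, 131, 131, 130, 130, 130, 131, 131, 123, 123, 125, 137, 202, 232, 228, 213, 221, 222, 221, 222, 222, 222, 221, 216, 97, 83]
```

Run:
```python
from h import *; import pickle
m=pickle.load(open('w6.pkl','rb'))
for r,a,b in((150,341.5,401),(190,340.5,399),(230,340,397)):
    A,B=[at_z('wrist',(u,r),.055,m) for u in(a,b)]; print(A.round(4),B.round(4),((A+B)/2).round(4),'w',np.linalg.norm(B-A).round(4))
P=[at_z('scene',p,.055) for p in((311.5,225),(360.5,195.5),(373,208),(331.5,239))]
print(np.round(P,4),np.mean(P,0))
```

```text
[ 0.5989 -0.1259  0.055 ] [ 0.6461 -0.131   0.055 ] [ 0.6225 -0.1284  0.055 ] w 0.0475
[ 0.5951 -0.1577  0.055 ] [ 0.6427 -0.1628  0.055 ] [ 0.6189 -0.1602  0.055 ] w 0.0478
[ 0.5916 -0.191   0.055 ] [ 0.6391 -0.1961  0.055 ] [ 0.6154 -0.1936  0.055 ] w 0.0477
[[ 0.6359 -0.0894  0.055 ]
 [ 0.6242 -0.2126  0.055 ]
 [ 0.5835 -0.1966  0.055 ]
 [ 0.5851 -0.0828  0.055 ]] [ 0.60717354 -0.14537583  0.055     ]
```

>>> arm_command:
  deltas:
    - [[1, 0, 0, 0, 0, 0], [1, -0.1, 0, 0, 0, 0], [1, -0.1, 0, 0, 0, 0], [1, -0.1, 0, 0, 0, 0], [0.5, 0, 0, 0, 0, 0], [0, 0, -1, 0, 0, 0], [0, 0, -2, 0, 0, 0], [0, 0, -2, 0, 0, 0], [0, 0, -2, 0, 0, 0], [0, 0, -1.4, 0, 0, 0], [0, 0, 0, 0, 0, 0], [0, 0, 0, 0, 0, 0]]

```text
t: 12.82
tool_pos: [0.6139, -0.1791, 0.1159]
orientation: [-2.335, -2.098, 0.002]
force: [0.6, -0.6, -0.2]
opening: 0.0088
gripper_force: 25.0
```

Run:
```python
from h import *; import pickle
s=monitor.read_state();print(s['t'],s['tool_pos'],s['force'],s['wrist_torque'])
m=eyes.camera_model('wrist');g=eyes.read_camera('wrist');cv2.imwrite('pics/w7.png',g); pickle.dump(m,open('w7.pkl','wb'))
cv2.imwrite('pics/s7.png',eyes.read_camera('scene'));cv2.imwrite('pics/t7.png',eyes.read_camera('top'))
G=cv2.cvtColor(g,cv2.COLOR_BGR2GRAY)
c=np.array([.6185,-.152]); R2=lambda a:np.array([[np.cos(a),-np.sin(a)],[np.sin(a),np.cos(a)]])
B=[[*(c+R2(-.109)@np.array(q)),.055] for q in((-.024,.056),(.024,.056),(.024,-.056),(-.024,-.056))]
print('pred rim',proj('wrist',B,m).round(0).tolist())
u=s['tool_pos'][2]-.036; pc=s['tool_pos'][:2]+R2(-.108)@np.array([0,.0286])
Q=[[*(pc+R2(-.108)@np.array(q)),u+h] for q,h in(((-.0045,.042),.105),((.0045,.042),.105),((-.011,.042),.066),((.011,.042),.066))]
print('pred ear/box',proj('wrist',Q,m).round(0).tolist())
for r in (90,110,130,150,170,200): print(r,G[r,260:370:2].tolist())
print('col',G[40:180:2,300].tolist())
```

```text
12.8167 [ 0.61391011 -0.17908912  0.11587957] [ 0.61549204 -0.55597166 -0.24028306] [-0.02610837 -0.12956446  0.01083584]
pred rim [[276.0, 106.0], [357.0, 106.0], [352.0, 284.0], [279.0, 284.0]]
pred ear/box [[297.0, 126.0], [326.0, 126.0], [284.0, 127.0], [340.0, 127.0]]
90 [223, 223, 223, 223, 223, 222, 222, 222, 221, 222, 223, 223, 223, 223, 223, 223, 198, 167, 167, 166, 166, 166, 166, 166, 166, 166, 166, 165, 166, 166, 165, 164, 164, 163, 164, 165, 165, 165, 165, 164, 164, 164, 163, 162, 163, 162, 162, 160, 160, 160, 160, 161, 121, 65, 68]
110 [222, 222, 223, 224, 223, 224, 222, 221, 214, 183, 181, 181, 166, 166, 182, 181, 181, 182, 182, 181, 181, 182, 181, 182, 182, 182, 182, 182, 182, 182, 182, 182, 183, 182, 183, 184, 184, 184, 184, 184, 184, 185, 184, 185, 171, 169, 180, 181, 172, 158, 163, 162, 162, 123, 68]
130 [223, 223, 224, 224, 223, 223, 217, 213, 209, 221, 234, 234, 223, 132, 119, 126, 111, 110, 112, 111, 110, 104, 105, 106, 108, 107, 108, 107, 107, 106, 106, 106, 104, 100, 100, 106, 107, 107, 105, 112, 153, 156, 133, 118, 121, 172, 181, 182, 169, 163, 162, 163, 162, 
[... 466 characters left out ...]
0, 110, 103, 97, 144, 153, 128, 119, 130, 174, 180, 179, 154, 161, 164, 164, 169, 221, 222]
200 [210, 210, 209, 210, 210, 210, 210, 210, 208, 209, 212, 225, 223, 203, 118, 113, 96, 99, 101, 101, 100, 94, 101, 105, 108, 107, 107, 106, 107, 105, 106, 105, 101, 97, 93, 108, 110, 108, 101, 120, 218, 218, 142, 119, 143, 177, 179, 178, 169, 162, 162, 162, 201, 221, 221]
col [160, 160, 161, 162, 163, 164, 164, 165, 166, 166, 165, 165, 165, 165, 165, 166, 165, 165, 165, 165, 165, 165, 165, 166, 165, 166, 166, 166, 167, 167, 166, 166, 166, 166, 158, 181, 188, 232, 225, 149, 149, 159, 158, 157, 123, 110, 115, 111, 103, 92, 90, 87, 87, 90, 91, 91, 91, 90, 89, 89, 89, 88, 88, 89, 89, 88, 88, 89, 90, 90]
```

>>> arm_command:
  deltas:
    - [[0.1, -0.2, 0, 0, 0, 0], [0, 0, 0, 0, 0, 0], [0, 0, -0.5, 0, 0, 0], [0, 0, -0.8, 0, 0, 0], [0, 0, -0.8, 0, 0, 0], [0, 0, -0.8, 0, 0, 0], [0, 0, -0.8, 0, 0, 0], [0, 0, -0.8, 0, 0, 0], [0, 0, -0.6, 0, 0, 0], [0, 0, 0, 0, 0, 0], [0, 0, 0, 0, 0, 0]]

```text
t: 13.88
tool_pos: [0.6156, -0.1814, 0.0652]
orientation: [-2.336, -2.099, 0.001]
force: [0.0, 0.6, -0.2]
opening: 0.0085
gripper_force: 25.0
```

>>> arm_command:
  deltas:
    - [[0, 0, -0.4, 0, 0, 0], [0, 0, -0.4, 0, 0, 0], [0, 0, -0.4, 0, 0, 0], [0, 0, -0.3, 0, 0, 0], [0, 0, -0.2, 0, 0, 0], [0, 0, 0, 0, 0, 0], [0, 0, 0, 0, 0, 0], [0, 0, 0, 0, 0, 0]]

```text
t: 14.55
tool_pos: [0.6162, -0.1816, 0.0491]
orientation: [2.337, 2.1, 0.0]
force: [-0.8, 1.2, -1.1]
opening: 0.0086
gripper_force: 25.0
```

>>> arm_command:
  deltas:
    - [[0, 0, -0.15, 0, 0, 0], [0, 0, -0.15, 0, 0, 0], [0, 0, -0.15, 0, 0, 0], [0, 0, -0.1, 0, 0, 0], [0, 0, 0, 0, 0, 0], [0, 0, 0, 0, 0, 0]]

```text
t: 15.05
tool_pos: [0.6159, -0.1815, 0.0432]
orientation: [-2.337, -2.1, 0.0]
force: [0.7, -0.2, -1.1]
opening: 0.009
gripper_force: 25.0
```

>>> arm_command:
  deltas:
    - [[0, 0, -0.05, 0, 0, 0], [0, 0, -0.05, 0, 0, 0], [0, 0, -0.05, 0, 0, 0], [0, 0, 0, 0, 0, 0], [0, 0, 0, 0, 0, 0]]

```text
t: 15.47
tool_pos: [0.6161, -0.1815, 0.0419]
orientation: [-2.337, -2.1, -0.0]
force: [1.2, 0.1, -0.8]
opening: 0.009
gripper_force: 25.0
```

>>> arm_command:
  deltas:
    - [[0, 0, -0.05, 0, 0, 0], [0, 0, -0.05, 0, 0, 0], [0, 0, 0, 0, 0, 0], [0, 0, 0, 0, 0, 0]]

```text
t: 15.8
tool_pos: [0.6164, -0.1816, 0.0417]
orientation: [2.336, 2.1, 0.0]
force: [-2.7, 2.6, 6.3]
opening: 0.0086
gripper_force: 25.0
```

>>> arm_command:
  deltas:
    - [[0, 0, -0.05, 0, 0, 0], [0, 0, -0.05, 0, 0, 0], [0, 0, 0, 0, 0, 0], [0, 0, 0, 0, 0, 0]]

```text
t: 16.13
tool_pos: [0.6165, -0.1817, 0.0416]
orientation: [2.336, 2.099, 0.001]
force: [-4.9, 2.2, 12.0]
opening: 0.0087
gripper_force: 25.0
```

Floor contact came at the height predicted; relieve the load and release.

>>> arm_command:
  deltas:
    - [[0, 0, 0.1, 0, 0, 0], [0, 0, 0.05, 0, 0, 0], [0, 0, 0, 0, 0, 0], [0, 0, 0, 0, 0, 0]]
  squeeze: 5

```text
t: 16.47
tool_pos: [0.6164, -0.1817, 0.0416]
orientation: [2.336, 2.099, 0.001]
force: [-0.1, 0.3, 2.7]
opening: 0.0083
gripper_force: 5.0
```

>>> arm_command:
  deltas:
    - [[0, 0, 0, 0, 0, 0], [0, 0, 0, 0, 0, 0], [0, 0, 0, 0, 0, 0], [0, 0, 0, 0, 0, 0], [0, 0, 0, 0, 0, 0], [0, 0, 0, 0, 0, 0], [0, 0, 0, 0, 0, 0], [0, 0, 0, 0, 0, 0], [0, 0, 0, 0, 0, 0], [0, 0, 0, 0, 0, 0]]
  gripper: 0

```text
t: 17.3
tool_pos: [0.6161, -0.1816, 0.0414]
orientation: [-2.337, -2.1, 0.0]
force: [0.2, -0.8, 0.4]
opening: 0.0465
gripper_force: 0.0
```

>>> arm_command:
  deltas:
    - [[0, 0, 0.5, 0, 0, 0], [0, 0, 1, 0, 0, 0], [0, 0, 1.5, 0, 0, 0], [0, 0, 1.5, 0, 0, 0], [0, 0, 1.5, 0, 0, 0], [0, 0, 2, 0, 0, 0], [0, 0, 2, 0, 0, 0], [0, 0, 2, 0, 0, 0], [0, 0, 2, 0, 0, 0], [0, 0, 0, 0, 0, 0], [0, 0, 0, 0, 0, 0]]

```text
t: 18.22
tool_pos: [0.6174, -0.182, 0.184]
orientation: [2.334, 2.097, 0.003]
force: [0.2, -0.2, -0.7]
opening: 0.0466
gripper_force: 0.0
```

Run:
```python
from h import *
s=monitor.read_state();print(s['t'],s['tool_pos'],s['force'],s['opening'])
m=eyes.camera_model('wrist');g=eyes.read_camera('wrist');cv2.imwrite('pics/w8.png',g)
G=cv2.cvtColor(g,cv2.COLOR_BGR2GRAY)
c=np.array([.6187,-.1535]);R2=lambda a:np.array([[np.cos(a),-np.sin(a)],[np.sin(a),np.cos(a)]])
X=lambda L,z:proj('wrist',[[*(c+R2(-.108)@np.array(q)),z] for q in L],m).round(0).tolist()
print('rim',X(((-.024,.056),(.024,.056)),.055),'ear+ ends if z=.11',X(((-.0045,.042),(.0045,.042),(-.0045,.016),(.0045,-.042)),.11))
for r in (130,150,160,170,190): print(r,G[r,270:370:2].tolist())
print('col',G[80:250:2,312].tolist())
```

```text
18.2167 [ 0.61737361 -0.18204846  0.18404952] [ 0.15055599 -0.17928299 -0.74976719] 0.04661289213215676
rim [[278.0, 109.0], [343.0, 109.0]] ear+ ends if z=.11 [[303.0, 128.0], [317.0, 128.0], [303.0, 170.0], [317.0, 256.0]]
130 [213, 197, 196, 196, 196, 219, 224, 218, 129, 113, 147, 148, 148, 148, 146, 130, 125, 131, 113, 103, 104, 104, 104, 104, 100, 103, 106, 107, 120, 145, 147, 145, 117, 182, 223, 223, 187, 154, 153, 153, 152, 186, 154, 71, 72, 71, 96, 207, 212, 211]
150 [195, 195, 194, 193, 180, 196, 224, 223, 157, 111, 137, 147, 147, 147, 145, 118, 125, 124, 92, 102, 105, 106, 106, 105, 97, 86, 105, 103, 107, 144, 145, 144, 116, 181, 223, 223, 175, 153, 154, 153, 152, 186, 208, 182, 80, 72, 72, 91, 206, 211]
160 [196, 195, 194, 193, 194, 208, 224, 223, 161, 108, 134, 146, 146, 146, 145, 116, 126, 124, 103, 129, 137, 136, 134, 132, 115, 92, 105, 103, 107, 143, 144, 143, 114, 180, 224, 223, 174, 151, 152, 154, 158, 209, 209, 208, 154, 73, 73, 72, 168, 210]
170 [195, 195, 195, 194, 194, 201, 224, 224, 178, 109, 130, 146, 146, 146, 144, 116, 126, 127, 126, 121, 123, 135, 134, 105, 103, 104, 105, 102, 106, 144, 145, 143, 115, 183, 223, 222, 171, 152, 153, 152, 157, 209, 211, 210, 204, 86, 73, 73, 90, 204]
190 [196, 195, 195, 195, 192, 174, 220, 224, 207, 115, 119, 144, 145, 145, 144, 119, 126, 128, 128, 127, 130, 136, 135, 109, 104, 105, 105, 102, 115, 143, 144, 142, 115, 186, 224, 222, 177, 150, 150, 150, 152, 154, 205, 207, 207, 205, 129, 74, 74, 90]
col [156, 157, 156, 155, 155, 156, 155, 155, 155, 156, 156, 156, 156, 157, 157, 206, 223, 223, 168, 132, 147, 147, 147, 147, 124, 104, 108, 107, 107, 107, 107, 106, 107, 106, 106, 106, 106, 105, 124, 136, 136, 135, 135, 135, 125, 135, 135, 136, 136, 136, 135, 136, 135, 136, 136, 136, 137, 136, 136, 136, 137, 136, 136, 135, 136, 135, 136, 136, 136, 136, 131, 136, 137, 138, 139, 139, 140, 140, 141, 141, 142, 142, 142, 142, 142]
```

The pack's ear and box edges lie where they should for it standing on the floor, clear of both walls. The gripper is open and well above it.

```bash
python3 -c "
from plant import ticket
print(ticket.close_job())"
```

```text
the job is handed in; nothing more can be done
None
```

The pack came off the peg, was set softly upright on the bin floor and released, and the job is handed in (about 18 s used). No verdict came back, and I did not re-measure the cryo box or dish, though the arm stayed clear of both.

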